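# Pull down the hopper hatch with the hook pole

## Task

Take the hook pole from its forked rest, drop its hook into the high ring on the parts cabinet's hatch and pull the hatch down until its heel bears firmly on the adjustable stop: hold it there for a second with a pull of about 12 N at the ring, never letting the pole load the hatch with more than 18 N. Touch the hatch only with the pole, then unhook, leaving the hatch down on its stop, and lay the pole back in its rest as you found it. Leave the oil can and the loose ring flange alone.

Things in the scene. Friction and masses are not known exactly. Their poses are not given: they have to be found in the camera images.
- pole_grip (a point): centre of the hook pole's grip, and the pole's frame: x runs along the pole to the hook end, z up while it lies in the rest. Wooden handle 22 mm wide (y) and 26 mm high (z) with flat sides, from x = -150 to +65 mm; then a steel rod 9 mm thick to x = 115 mm, which there turns at a right angle down (-z) and ends 34 mm below the pole's centre line. Mass about 0.18 kg, centre of mass near this point. Handle is graspable here from above, between the two forks
- hook_throat (a point): inside corner of the pole's hook, where the ring's bar lies when hooked: 106.5 mm ahead of pole_grip along x and 8.5 mm below the centre line; same axes as pole_grip
- rest_seat (a point): where the pole's grip centre belongs in the rest, 75 mm above the bench; x = pole direction (hook end), z up. Fixed plywood rest with two forks 12 mm thick at x = -95 and +52 mm, each with a notch 29 mm wide with flared mouth, prongs 87 mm high and about 60 mm wide over both, and a base plate 10 mm high from x = -115 to +75 mm
- ring_bar (a point): middle of the bar of the brass D-shaped ring above the hatch's top edge; bar 8 mm thick, level, along y, 48 mm clear inside. Hatch frame: with the hatch shut, -x points out of the cabinet's front toward the robot's side, z up; the frame tilts with the hatch. Behind the bar's centre there are 21 mm free to the ring's mounting plate on the hatch's face; the hook's tip goes down into this gap from above, the rod over the bar
- hinge_mid (a point): middle of the hatch's hinge line (level, along y), 100 mm above the bench, at the hatch's lower edge; same axes as ring_bar. With the hatch shut the ring bar lies at x = -38, z = +158 mm from here, i.e. on a radius of 162.5 mm. Grey cabinet 220 mm wide, 130 mm deep, 260 mm high stands behind; it is fixed
- hatch (a joint): angle of the blue hatch, rad: 0 = shut (upright), grows as its top comes down and out toward -x. A stiff friction hinge (about 0.5 N m, so about 3 N at the ring) holds it where it is left. It meets the stop somewhere between 0.28 and 0.53
- heel (a point): centre of the rubber roller (12 mm thick) at the end of the hatch's heel lever, which hangs 60 mm from the hinge line outside the cabinet's +y flank; when the hatch is opened it swings into the cabinet's +x direction toward the stop
- stop_pad (a point): where the heel roller's centre comes to lie when it touches the brass pad of the adjustable stop screw; the stop's setting differs each time and does not move
- oil_can: red oil can 212 mm high, loose bystander at the left; origin under its centre
- ring_flange: steel ring flange 62 mm across, 13 mm high, loose bystander lying between vice and cabinet; origin under its centre

How it is judged:
By the outcome, as a careful person would: the job done as asked, in the order asked, and still so for the second after the job is handed in, with the robot touching nothing.
It also fails if it takes over 72 s, if anything falls off the work surface, if the arm or the gripper's body presses on something with over 40 N, if the wrist force passes 120 N, or if a joint passes its speed limit or range.

## Robot

A 6-joint arm with a two-finger parallel gripper is mounted at the origin on a cart in front of the work surface, level with it; the furniture and walls round the work are solid. World frame = base frame: x ahead of the robot, y to its left, z up, the work surface at z = 0. Lengths are in m, angles in rad, forces in N, time in s.
With the tool pointing down it reaches from about 0.35 to 1 m from the base axis. Payload 7.1 kg.
Tool frame: the origin (TCP) lies midway between the tips of the shut fingers; the grasp point (between the pads) lies 19 mm behind it; x points along the fingers, y is the direction in which the jaws open and shut, and the axes are right-handed (so a half turn about x gives the same grasp; the last joint's range is limited). The gripper opens to 85 mm and grips with 20 to 120 N. Pads are 22 mm wide; open, the fingers measure 114 mm over their backs; the gripper's body (76 mm by 85 mm) begins 54 mm behind the grasp point. The pads swing forward as they close: fully open they stand 13 mm farther back than shut.
Start: joints at [1.287, 0.423, 1.63, -0, 1.089, -0.019], TCP at [0.164, 0.603, 0.231] pointing down, gripper open.
Joint ranges: [-3, 3], [-0.9, 2.11], [0.09, 2.58], [-1.31, 4.45], [0.11, 2.69], [-2.54, 2.54]. Speed limits (rad/s): [2.39, 2.39, 3.01, 3.14, 3.14, 3.14].

## Interface

Orientations are given as a rotation vector (axis times angle).
In Python, from bench import bot gives the robot as it stands. Calls block until the motion is done:
- bot.move_to(position, orientation): joint-space move of the TCP to a pose.
- bot.move_l(position, orientation=None, rate=0.15): straight line of the TCP; orientation=None keeps the orientation; rate is the mean speed in m/s.
- bot.movej(angles): joint-space move.
- bot.open() and bot.clamp(): open the fingers fully, or close them until they stop; the grip force is fixed at half the most.
- bot.sleep(seconds).
- bot.solve_ik(position, orientation): joint angles nearest the present ones, or None.
- bot.capture(name): name is "scene" or "side" or "wrist"; returns a dict with "pixels" (420x560x3 uint8, red, green, blue), "K" (3x3 intrinsics, pixels), "distortion" ([k1, k2, p1, p2, k3] as OpenCV has them; the pictures are not rectified), "T" (4x4, takes a point from camera to world coordinates); the wrist camera has in their place "T_tool_cam" (4x4, takes a point from camera to tool coordinates, whose origin is the TCP and whose axes are the tool frame's). Camera axes: x right, y up, looking along -z (the intrinsics and any distortion apply to the point x, -y, -z); pixel columns grow to the right and rows downward; lengths in m; the calibration is good to about 2 mm. A picture is of the moment at which its call begins: read the wrist's pose just before it. There is no depth.
A pose or a line that the arm cannot do raises bot.IKError and nothing moves.
- bot.close_job(): hands the job in, once; it reports no verdict.
Readings, each from a call of its own:
- bot.read_time_s(): time.
- bot.read_joint_positions(): joint angles.
- bot.read_qvel(): joint speeds.
- bot.read_effort(): joint torques, N m.
- bot.read_ee_pos(): TCP position.
- bot.read_tool_rot(): TCP orientation.
- bot.read_contact_force(): force on the tool from outside, world axes, zero at the start.
- bot.read_wrist_torque(): the same for the moment, N m.
- bot.read_finger_gap(): finger opening in m.
Only numpy, scipy, OpenCV 4.12 (cv2) and the standard library are available. Lean on these libraries where they do the work, as an engineer would, in place of code of your own. Each camera call takes 0.05 s, during which the arm holds its last target.

## Working session

There is one attempt and no reset: what is moved stays moved. The work goes in short steps, each a Python script; the robot and the scene stay as the last script left them, time stands still between calls to the robot, and variables do not carry over. Pictures are saved under pics/ and viewed, and the job is handed in when it is done.

```bash
ls; mkdir -p pics
python3 - <<'E'
from bench import bot
import cv2
for n in ["scene","side","wrist"]:
    c=bot.capture(n); cv2.imwrite(f"pics/{n}0.png",c["pixels"][:,:,::-1])
    print(n,c["K"].tolist() if hasattr(c["K"],'tolist') else c["K"],c["distortion"]); print(c.get("T",c.get("T_tool_cam")))
print(bot.read_time_s(),bot.read_ee_pos(),bot.read_tool_rot(),bot.read_contact_force(),bot.read_finger_gap())
E
```

```text
pics
scene [[388.35544850462, 0.0, 281.57821882432074], [0.0, 388.35544850462, 216.51433133095844], [0.0, 0.0, 1.0]] [-0.00937309  0.          0.          0.          0.        ]
[[ 0.7929007   0.2535733  -0.55408399 -0.00949011]
 [-0.60930621  0.3409399  -0.71589519 -0.7854547 ]
 [ 0.00737744  0.90524061  0.42483527  0.61607958]
 [ 0.          0.          0.          1.        ]]
side [[506.52840136922805, 0.0, 288.957558028663], [0.0, 506.52840136922805, 220.03230087150442], [0.0, 0.0, 1.0]] [0.01057263 0.         0.         0.         0.        ]
[[-7.74374728e-01 -4.68648893e-01  4.25102335e-01  1.13165885e+00]
 [ 6.32727221e-01 -5.73342242e-01  5.20514109e-01  6.38971558e-01]
 [-2.09234843e-04  6.72046791e-01  7.40508655e-01  1.10937003e+00]
 [ 0.00000000e+00  0.00000000e+00  0.00000000e+00  1.00000000e+00]]
wrist [[296.8756917926442, 0.0, 281.82295316879396], [0.0, 296.8756917926442, 205.1267126967231], [0.0, 0.0, 1.0]] [-0.05008106  0.          0.          0.          0.        ]
[[-7.81439573e-04  3.23884896e-01 -9.46096170e-01 -1.42698183e-01]
 [ 9.99999654e-01  5.23486148e-04 -6.46752481e-04  1.24609298e-04]
 [ 2.85794879e-04 -9.46096348e-01 -3.23885193e-01 -8.30576865e-02]
 [ 0.00000000e+00  0.00000000e+00  0.00000000e+00  1.00000000e+00]]
0.15 [0.16342705 0.60282021 0.23074225] [ 0.20695917  1.56094763 -0.20878498] [-0.24099425 -0.17935539 -0.83798569] 0.08498941626743184
```

View pics/scene0.png

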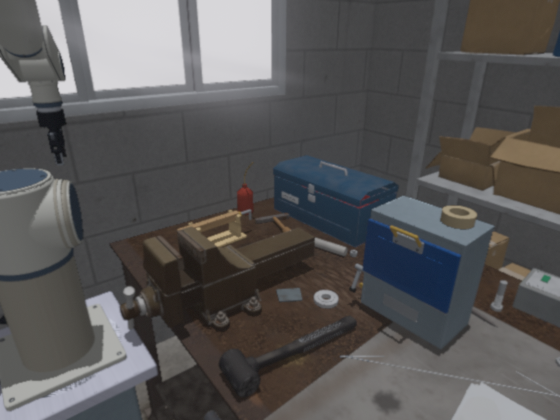

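View pics/side0.png

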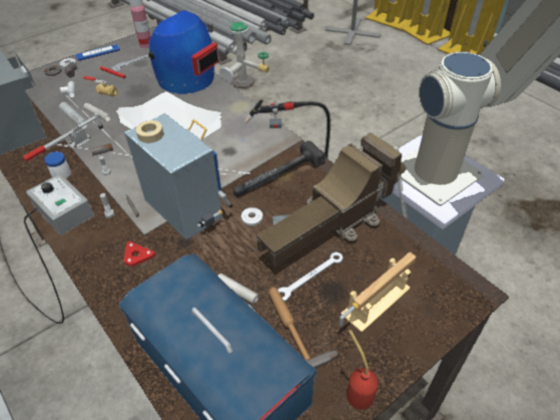

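View pics/wrist0.png

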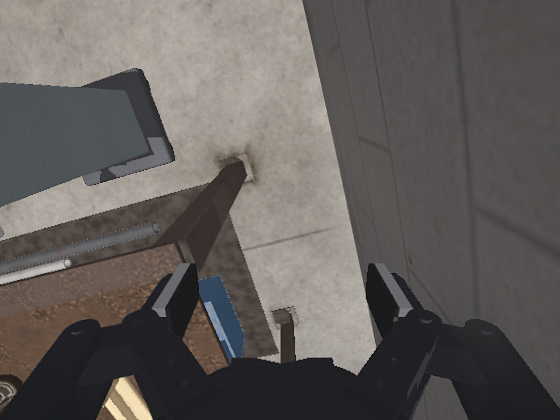

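Run:
```python
import cv2
s=cv2.imread("pics/side0.png"); c=cv2.imread("pics/scene0.png")
def crop(im,x,y,w,h,k,n): cv2.imwrite("pics/"+n,cv2.resize(im[y:y+h,x:x+w],None,fx=k,fy=k,interpolation=cv2.INTER_CUBIC))
crop(s,325,240,100,95,6,"s_pole.png")
crop(s,120,110,110,130,5,"s_cab.png")
crop(c,340,190,150,150,4,"c_cab.png")
crop(c,165,175,140,90,5,"c_pole.png")
```

```text
(no output)
```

View pics/s_pole.png

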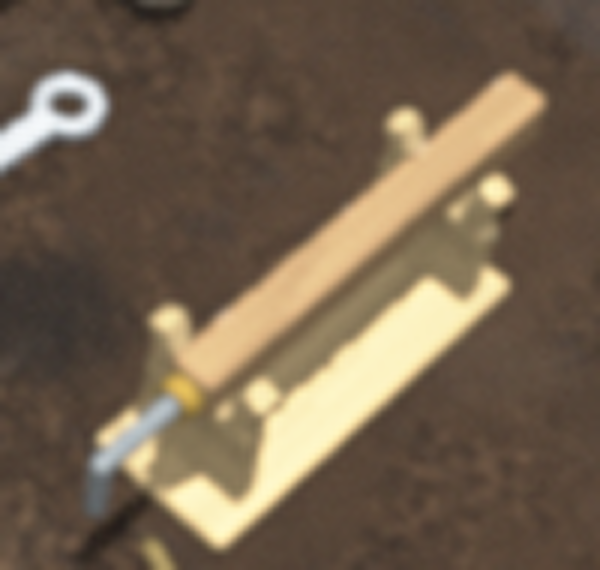

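View pics/s_cab.png

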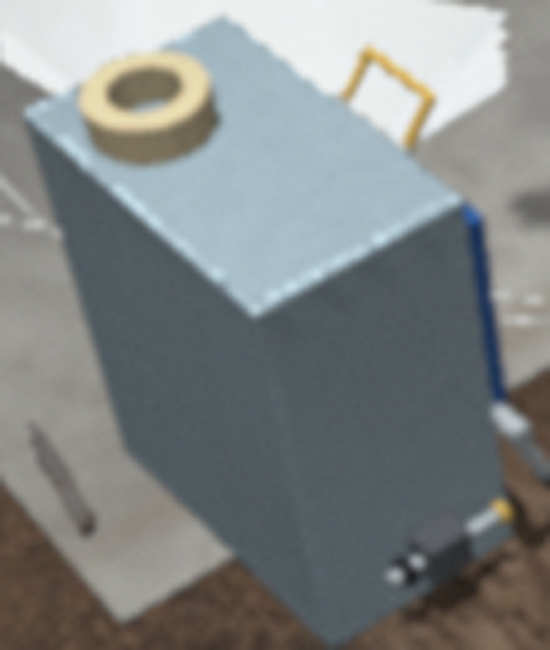

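View pics/c_cab.png

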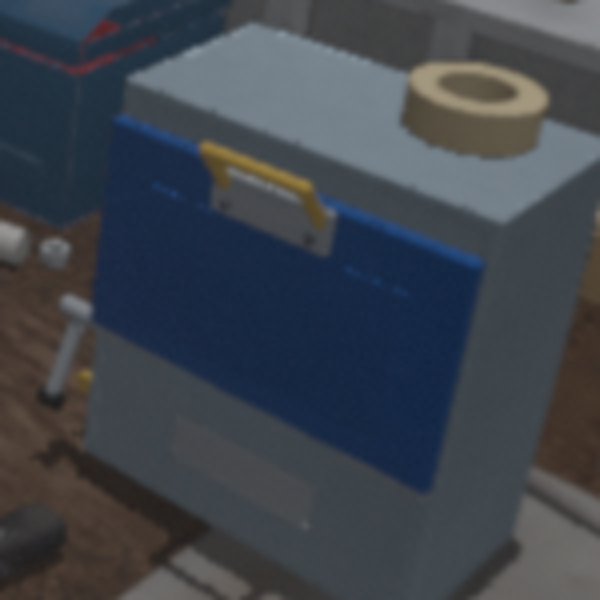

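View pics/c_pole.png

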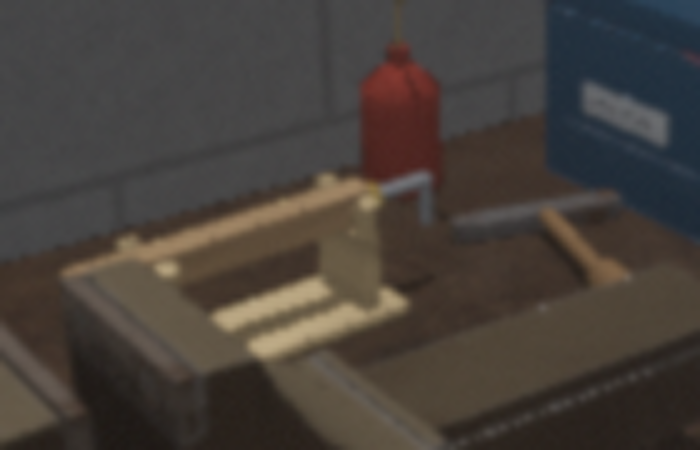

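```bash
cat > h.py <<'E'
import numpy as np, cv2
from scipy.optimize import least_squares
from scipy.spatial.transform import Rotation as R
CAM={}
CAM['scene']=(np.array([[388.35544850462,0,281.57821882432074],[0,388.35544850462,216.51433133095844],[0,0,1]]),np.array([-0.00937309,0,0,0,0]),np.array([[0.7929007,0.2535733,-0.55408399,-0.00949011],[-0.60930621,0.3409399,-0.71589519,-0.7854547],[0.00737744,0.90524061,0.42483527,0.61607958],[0,0,0,1]]))
CAM['side']=(np.array([[506.52840136922805,0,288.957558028663],[0,506.52840136922805,220.03230087150442],[0,0,1]]),np.array([0.01057263,0,0,0,0]),np.array([[-7.74374728e-01,-4.68648893e-01,4.25102335e-01,1.13165885],[6.32727221e-01,-5.73342242e-01,5.20514109e-01,6.38971558e-01],[-2.09234843e-04,6.72046791e-01,7.40508655e-01,1.10937003],[0,0,0,1]]))
F=np.diag([1,-1,-1.])
def proj(cam,P):
    K,d,T=CAM[cam] if isinstance(cam,str) else cam
    P=np.atleast_2d(P)
    Pc=(P-T[:3,3])@T[:3,:3]@F
    return cv2.projectPoints(Pc.reshape(-1,1,3),np.zeros(3),np.zeros(3),K,d)[0].reshape(-1,2)
def tri(obs):
    return least_squares(lambda p:np.concatenate([proj(c,p)[0]-u for c,u in obs]),[0.6,0.1,0.15])
def plan(x,y,a): # planar pose
    c,s=np.cos(a),np.sin(a); return np.array([[c,-s,0,x],[s,c,0,y],[0,0,1,0],[0,0,0,1]])
def tf(T,p): return np.atleast_2d(p)@T[:3,:3].T+T[:3,3]
def wristcam(c,pos,rv):
    Tt=np.eye(4);Tt[:3,:3]=R.from_rotvec(rv).as_matrix();Tt[:3,3]=pos
    return (np.array(c['K']),np.array(c['distortion']),Tt@np.array(c['T_tool_cam']))
E
python3 - <<'E'
from h import *
s5=lambda x,y:(x/5-.5*.8+120,y/5-.4+110)
s6=lambda x,y:(x/6-.4+325,y/6-.4+240)
c4=lambda x,y:(x/4-.4+340,y/4-.4+190)
c5=lambda x,y:(x/5-.4+165,y/5-.4+175)
for n,a,b in [("bar+y",s5(430,101),c4(206,150)),("bar-y",s5(370,52),c4(313,188))]:
    r=tri([('side',np.array(a)),('scene',np.array(b))]);print(n,r.x,r.fun)
# cabinet: pose of front-face centre
obs=[('side',s5(255,318),(.13,.11,.26)),('side',s5(462,203),(0,.11,.26)),('side',s5(225,16),(0,-.11,.26)),('side',s5(25,110),(.13,-.11,.26)),('side',s5(335,645),(.13,.11,0)),
('scene',c4(130,85),(0,.11,.26)),('scene',c4(256,24),(.13,.11,.26)),('scene',c4(502,220),(0,-.11,.26))]
f=lambda q:np.concatenate([proj(c,tf(plan(*q),p))[0]-u for c,u,p in obs])
r=least_squares(f,[.8,0,0]);print("cab",r.x,r.fun.round(1).tolist())
obs=[('side',s6(510,71),(-.15,-.011,.088)),('side',s6(548,99),(-.15,.011,.088)),('side',s6(93,463),(.115,0,.0795)),('side',s6(96,515),(.1105,0,.041)),
('scene',c5(432,172),(.115,0,.0795)),('scene',c5(428,222),(.1105,0,.041)),('scene',c5(60,272),(-.15,.011,.075))]
f=lambda q:np.concatenate([proj(c,tf(plan(*q),p))[0]-u for c,u,p in obs])
r=least_squares(f,[.4,.4,0]);print("pole",r.x,r.fun.round(1).tolist())
E
```

```text
bar+y [ 0.60846625 -0.35727935  0.25767808] [ 0.20672845  0.06824458  0.15797831 -0.04591666]
bar-y [ 0.61240947 -0.41679322  0.25906573] [-0.86976854 -0.35072582 -0.61885781  0.22065433]
cab [ 0.64784084 -0.38432328  0.06047078] [-0.3, -0.7, 0.5, -0.7, 0.5, -0.7, -0.5, 0.1, -0.5, 1.5, -1.2, -1.8, -0.1, -0.4, 0.9, 1.0]
pole [0.52666181 0.22261324 0.05047791] [-0.4, 1.1, 0.1, 1.4, 0.2, 0.4, -0.2, -0.9, -0.6, 0.1, -0.6, 0.7, 0.5, 3.2]
```

```bash
cat >> h.py <<'E'
def toolR(yaw,th=0):
    """tool rot: pole x = heading yaw pitched up by th; tool x = -pole z; tool y = pole y"""
    P=R.from_euler('z',yaw)*R.from_euler('y',-th)   # pole frame
    M=P.as_matrix()
    return np.column_stack([-M[:,2],M[:,1],M[:,0]]), M
def tcp_from_grip(g,yaw,th=0,g2t=0.019):
    T,M=toolR(yaw,th)
    return np.array(g)+T[:,0]*g2t, R.from_matrix(T).as_rotvec()
E
python3 - <<'E'
from h import *
from bench import bot
s6=lambda x,y:(x/6-.4+325,y/6-.4+240)
c5=lambda x,y:(x/5-.4+165,y/5-.4+175)
obs=[('side',s6(510,71),(-.15,-.011,.088)),('side',s6(548,99),(-.15,.011,.088)),('side',s6(93,460),(.1195,0,.0795)),('side',s6(96,515),(.115,0,.041)),
('scene',c5(432,172),(.1195,0,.0795)),('scene',c5(426,222),(.115,0,.041))]
f=lambda q:np.concatenate([proj(c,tf(plan(*q),p))[0]-u for c,u,p in obs])
r=least_squares(f,[.4,.4,0]);print("pole",r.x,r.fun.round(1).tolist())
print(R.from_rotvec(bot.read_tool_rot()).as_matrix().round(2))
g=np.array([r.x[0],r.x[1],.075]);ya=r.x[2]
for nm,gg,y,th in [("rest",g,ya,0),("restup",g+[0,0,.1],ya,0),("ring",[.504,-.393,.2665],.06,0),("low",[.648-.0800-.1065*np.cos(.28),-.39,.1+.141-.03],.06,.28),("low2",[.648-.1126-.1065*np.cos(.53),-.39,.217-.054],.06,.53)]:
    p,o=tcp_from_grip(gg,y,th); print(nm,p,bot.solve_ik(p,o))
E
```

```text
pole [0.52287998 0.22142194 0.05917422] [-0.2, -0.2, 0.3, 0.1, 0.0, 1.1, -0.4, -0.7, -0.4, 0.1, -0.0, 0.7]
[[-0.    0.26  0.97]
 [-0.    0.97 -0.26]
 [-1.   -0.   -0.  ]]
rest [0.52287998 0.22142194 0.056     ] [ 0.37961218  0.59553497  1.84907846  0.          0.69697922 -1.25035836]
restup [0.52287998 0.22142194 0.156     ] [ 0.37961218  0.43898726  1.81164059  0.          0.89096481 -1.25035836]
ring [ 0.504  -0.393   0.2475] [-0.68089889  0.42692205  1.58338732  0.          1.13128329 -2.31169521]
low [ 0.4708889  -0.38968514  0.19273995] None
low2 [ 0.4530989  -0.38942404  0.14660667] None
```

```bash
cat >> h.py <<'E'
FLIP=True
def toolR(yaw,th=0):
    M=(R.from_euler('z',yaw)*R.from_euler('y',-th)).as_matrix()
    s=-1 if FLIP else 1
    return np.column_stack([-M[:,2],s*M[:,1],s*M[:,0]]), M
E
python3 - <<'E'
import h
from h import *
from bench import bot
g=np.array([.5229,.2214,.075]);ya=.059
for fl in (True,False):
  h.FLIP=fl;print(fl)
  for nm,gg,y,th in [("rest",g,ya,0),("ring",[.504,-.393,.2665],.06,0)]+[("low%g,%g"%(a,k),[.648-.1625*np.sin(.236+a)-.1065*np.cos(k*a),-.39,.1+.1625*np.cos(.236+a)-.1065*np.sin(k*a)],.06,a*k) for k in (0,.5,1) for a in (.1,.28,.53)]:
    p,o=tcp_from_grip(gg,y,th); q=bot.solve_ik(p,o);print(nm,p.round(3),None if q is None else np.round(q,2))
E
```

```text
True
rest [0.523 0.221 0.056] [ 0.38  0.6   1.85 -0.    0.7   1.89]
ring [ 0.504 -0.393  0.248] [-0.68  0.43  1.58  0.    1.13  0.83]
low0.1,0 [ 0.488 -0.39   0.234] [-0.69  0.42  1.63  0.    1.09  0.82]
low0.28,0 [ 0.461 -0.39   0.222] [-0.72  0.4   1.69  0.    1.05  0.79]
low0.53,0 [ 0.429 -0.39   0.198] [-0.76  0.4   1.76  0.    0.99  0.75]
low0.1,0.5 [ 0.489 -0.39   0.229] [-0.71  0.41  1.66  0.04  1.04  0.78]
low0.28,0.5 [ 0.465 -0.39   0.208] [-0.77  0.39  1.76  0.13  0.91  0.67]
low0.53,0.5 [ 0.438 -0.39   0.171] [-0.85  0.39  1.89  0.32  0.73  0.43]
low0.1,1 [ 0.49  -0.39   0.224] [-0.72  0.4   1.68  0.08  0.98  0.74]
low0.28,1 [ 0.471 -0.39   0.194] [-0.82  0.38  1.83  0.31  0.77  0.49]
low0.53,1 [ 0.453 -0.389  0.147] [-0.95  0.44  1.99  0.86  0.6  -0.14]
False
rest [0.523 0.221 0.056] [ 0.38  0.6   1.85 -0.    0.7  -1.25]
ring [ 0.504 -0.393  0.248] [-0.68  0.43  1.58  0.    1.13 -2.31]
low0.1,0 [ 0.488 -0.39   0.234] [-0.69  0.42  1.63  0.    1.09 -2.32]
low0.28,0 [ 0.461 -0.39   0.222] [-0.72  0.4   1.69  0.    1.05 -2.35]
low0.53,0 [ 0.429 -0.39   0.198] [-0.76  0.4   1.76  0.    0.99 -2.39]
low0.1,0.5 [ 0.489 -0.39   0.229] [-0.71  0.41  1.66  0.04  1.04 -2.36]
low0.28,0.5 [ 0.465 -0.39   0.208] [-0.77  0.39  1.76  0.13  0.91 -2.48]
low0.53,0.5 [ 0.438 -0.39   0.171] None
low0.1,1 [ 0.49  -0.39   0.224] [-0.72  0.4   1.68  0.08  0.98 -2.4 ]
low0.28,1 [ 0.471 -0.39   0.194] None
low0.53,1 [ 0.453 -0.389  0.147] None
```

```bash
cat >> h.py <<'E'
def ray(cam,uv,z):
    K,d,T=CAM[cam] if isinstance(cam,str) else cam
    n=cv2.undistortPoints(np.array([[uv]],float),K,d)[0,0]
    v=T[:3,:3]@F@np.array([n[0],n[1],1]); return T[:3,3]+v*(z-T[2,3])/v[2]
E
python3 - <<'E'
from h import *
from bench import bot
print("can base",ray('side',(362,397),0),"vice",[ray('side',u,.1).round(3) for u in [(265,240),(335,160),(380,185),(400,150)]])
print("toolbox", ray('side',(310,360),.15))
p,o=tcp_from_grip([.5229,.2214,.075+.12],.059)
bot.move_l(np.array(bot.read_ee_pos())+[0.05,-.05,.06],rate=.25)
bot.move_to(p+[0,0,.1],o)
bot.move_l(p,rate=.25)
pos,rv=bot.read_ee_pos(),bot.read_tool_rot()
c=bot.capture("wrist"); cv2.imwrite("pics/w1.png",c["pixels"][:,:,::-1])
cam=wristcam(c,pos,rv); np.savez("w1.npz",K=cam[0],d=cam[1],T=cam[2])
print(bot.read_time_s(),pos,p,bot.read_contact_force())
print(proj(cam,[ray('side',(362,397),0)]))
E
```

```text
can base [0.70711643 0.3779503  0.        ] vice [array([ 0.645, -0.056,  0.1  ]), array([ 0.29 , -0.172,  0.1  ]), array([ 0.264, -0.01 ,  0.1  ]), array([ 0.104, -0.08 ,  0.1  ])]
toolbox [0.79201822 0.29094008 0.15      ]
3.0167 [0.52314982 0.22202135 0.17642941] [0.5229 0.2214 0.176 ] [-0.25012051  0.66499193 -0.07163264]
[[128.35611255 -14.19009578]]
```

View pics/w1.png

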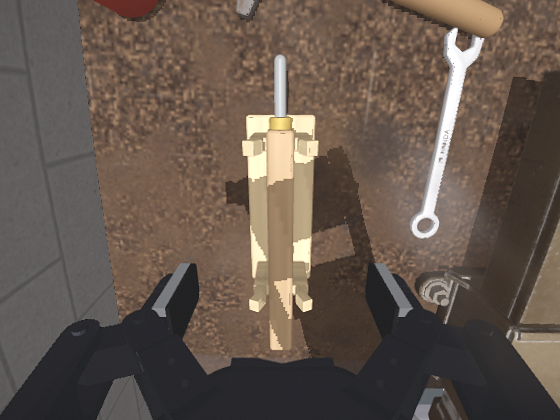

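Run:
```python
from h import *
z=np.load("w1.npz");cam=(z['K'],z['d'],z['T'])
for q in [(.5229,.2214,.059)]:
    T=plan(*q); print(proj(cam,tf(T,[(.1195,0,.077),(-.15,-.011,.088),(-.15,.011,.088),(.065,-.011,.088),(.065,.011,.088)])).round(1))
# fit : tip (280,54), rear mid (281,350), front mid (281,131)
obs=[((280,54),(.1195,0,.077)),((281.5,350),(-.15,0,.088))]
f=lambda q:np.concatenate([proj(cam,tf(plan(*q),p))[0]-u for u,p in obs])
r=least_squares(f,[.52,.22,.05]);print(r.x,r.fun)
im=cv2.imread("pics/w1.png");cv2.imwrite("pics/w1c.png",cv2.resize(im[40:360,230:335],None,fx=1.8*2/2,fy=1.8))
```

```text
[[283.   54.7]
 [293.5 351.5]
 [271.5 351.5]
 [297.4 130.6]
 [268.5 130.6]]
[0.52362081 0.22313828 0.06357167] [-0.00217404 -0.47320349  0.00224209  0.90236315]
```

View pics/w1c.png

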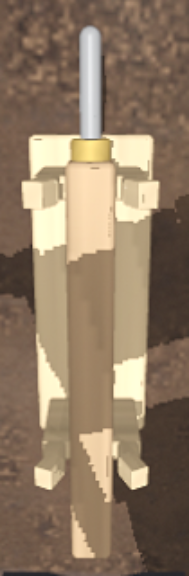

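Run:
```python
from h import *
from bench import bot
p,o=tcp_from_grip([.5234,.2228,.075],.062)
bot.move_l(p+[0,0,.06],o,rate=.2)
bot.move_l(p,rate=.12)
F0=np.mean([bot.read_contact_force() for _ in range(5)],0)
bot.clamp()
print("gap",bot.read_finger_gap(),F0,np.array(bot.read_contact_force()))
pos,rv=bot.read_ee_pos(),bot.read_tool_rot(); np.savez("grip.npz",pos=pos,rv=rv,p=p,o=o); print(pos,p,rv,o)
bot.move_l(p+[0,0,.10],rate=.12)
bot.sleep(.3)
print(bot.read_time_s())
for i in range(6): print(np.round(bot.read_contact_force(),2),np.round(bot.read_wrist_torque(),3))
print(bot.read_time_s(),bot.read_finger_gap())
for n in ("side","scene"):
    c=bot.capture(n); cv2.imwrite(f"pics/{n}2.png",c["pixels"][:,:,::-1])
pos,rv=bot.read_ee_pos(),bot.read_tool_rot()
c=bot.capture("wrist"); cv2.imwrite("pics/w2.png",c["pixels"][:,:,::-1])
```

```text
gap 0.021254104342747198 [-0.58747581 -0.24481644  0.87232582] [-1.38278289 -1.04908185  6.03599978]
[0.52367206 0.2228856  0.05646904] [0.5234 0.2228 0.056 ] [ 2.19064993  0.0681371  -2.18935054] [ 2.18991755  0.0679092  -2.18991755]
6.0
[-0.3  -0.45 -1.41] [-0.029  0.018 -0.036]
[-0.3  -0.45 -1.41] [-0.029  0.018 -0.036]
[-0.3  -0.45 -1.41] [-0.029  0.018 -0.036]
[-0.3  -0.45 -1.41] [-0.029  0.018 -0.036]
[-0.3  -0.45 -1.41] [-0.029  0.018 -0.036]
[-0.3  -0.45 -1.41] [-0.029  0.018 -0.036]
6.0 0.021616781653271237
```

View pics/side2.png

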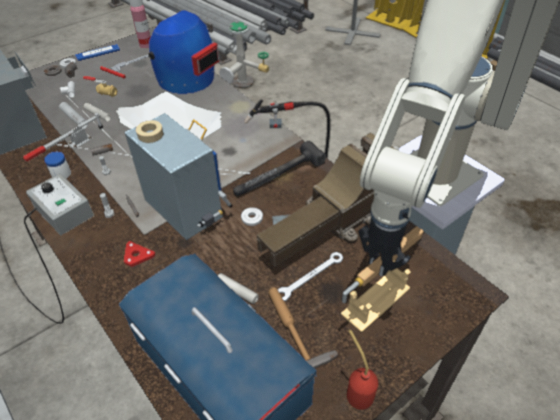

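View pics/w2.png

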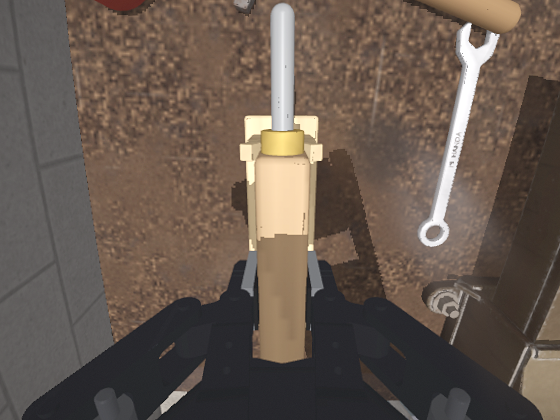

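Run:
```python
from h import *
from bench import bot
yaw=.0615; bar=np.array([.610,-.387,.258])
M=toolR(yaw)[1]
g=bar-M[:,0]*(.1065-.003)+[0,0,.0085]
p,o=tcp_from_grip(g,yaw)
bot.move_l(np.array(bot.read_ee_pos())+[0,0,.2],rate=.25)
bot.move_to(p+[-.03,0,.10],o)
bot.move_l(p+[0,0,.05],rate=.2); bot.sleep(.2)
print(bot.read_time_s(),bot.read_ee_pos(),p,bot.read_contact_force(),bot.read_wrist_torque())
for n in ("side","scene"):
    c=bot.capture(n); cv2.imwrite(f"pics/{n}3.png",c["pixels"][:,:,::-1])
pos,rv=bot.read_ee_pos(),bot.read_tool_rot()
c=bot.capture("wrist"); cv2.imwrite("pics/w3.png",c["pixels"][:,:,::-1])
cam=wristcam(c,pos,rv); np.savez("w3.npz",K=cam[0],d=cam[1],T=cam[2])
s=cv2.imread("pics/side3.png");k=cv2.imread("pics/scene3.png")
a=cv2.resize(s[90:190,160:260],None,fx=4,fy=4,interpolation=cv2.INTER_CUBIC);b=cv2.resize(k[190:290,350:450],None,fx=4,fy=4,interpolation=cv2.INTER_CUBIC)
cv2.imwrite("pics/z3.png",np.hstack([a,b]))
```

```text
9.95 [ 0.50681138 -0.39380072  0.29907174] [ 0.50669567 -0.39336124  0.2475    ] [-0.13458481  0.48784339 -2.42050726] [0.0201257  0.02566836 0.00955206]
```

View pics/z3.png

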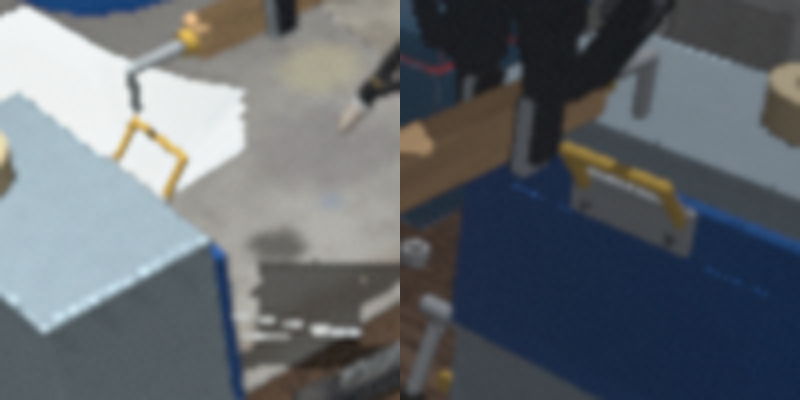

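View pics/w3.png

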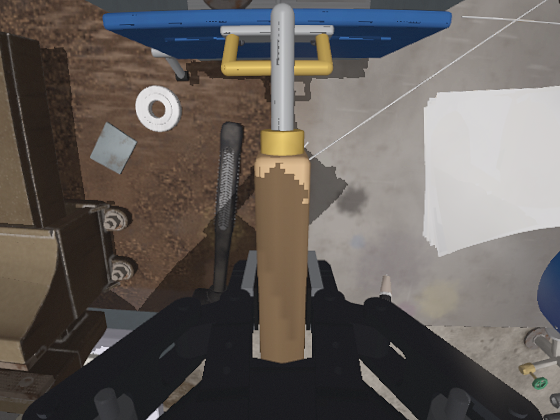

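View pics/scene3.png

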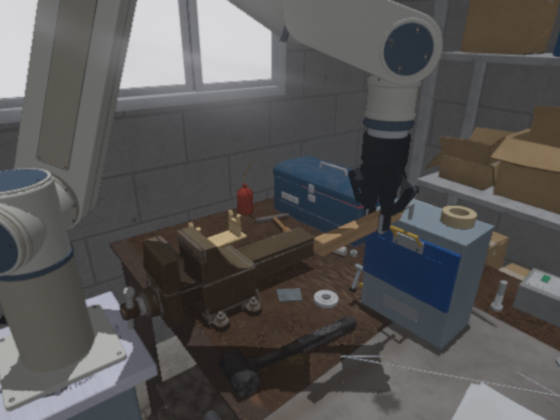

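Run:
```python
from h import *
z=np.load("w3.npz");cam=(z['K'],z['d'],z['T'])
im=cv2.imread("pics/w3.png");cv2.imwrite("pics/w3c.png",cv2.resize(im[0:160,200:350],None,fx=5,fy=3.75,interpolation=cv2.INTER_CUBIC))
print(ray(cam,(222,70),.258),ray(cam,(331,70),.258),ray(cam,(276,70),.258))
b=np.array([.610,-.387,.258]);print(proj(cam,[b]))
```

```text
[ 0.60714531 -0.35322026  0.258     ] [ 0.61089266 -0.41541902  0.258     ] [ 0.60887654 -0.38405261  0.258     ]
[[281.2732293  68.2272442]]
```

View pics/w3c.png

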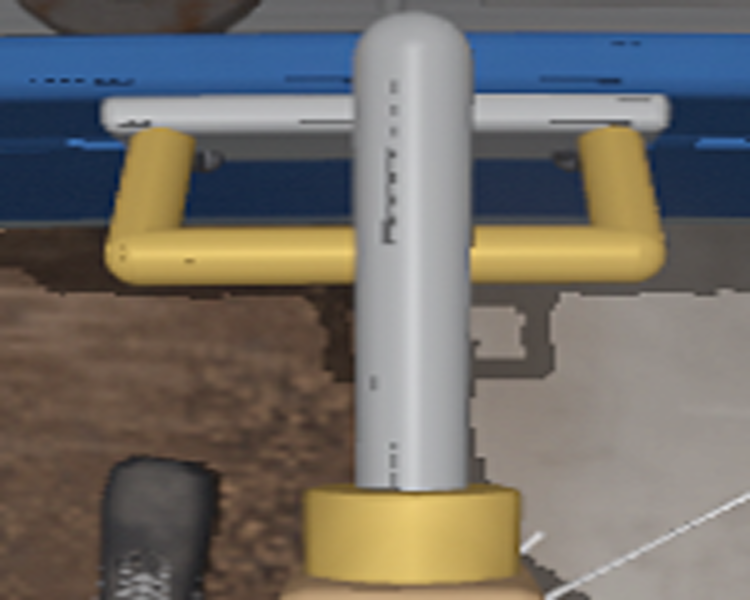

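```bash
cat > st.py <<'E'
from h import *
yaw=.0615; bar0=np.array([.610,-.3848,.258])
Mh=toolR(yaw)[1]
hinge=bar0+Mh@np.array([.038,0,-.158])
def bar_at(th): return hinge+(R.from_euler('z',yaw)*R.from_euler('y',-th)).as_matrix()@np.array([-.038,0,.158])
def pose(th,dx,dz,tilt=None):
    """throat displaced from bar centre (at hatch angle th) by dx along pole x, dz along pole z"""
    t=th if tilt is None else tilt
    M=toolR(yaw,t)[1]
    g=bar_at(th)-M@np.array([.1065-dx,0,-.0085-dz])
    return tcp_from_grip(g,yaw,t)
E
python3 - <<'E'
from st import *
from bench import bot
print(bar0,bar_at(0),bar_at(.4))
F0=np.array(bot.read_contact_force())
p,o=pose(0,.003,.045); bot.move_l(p,o,rate=.1)
for dz in (.030,.02,.012,.006,.002):
    p,o=pose(0,.003,dz); bot.move_l(p,o,rate=.08)
    f=np.array(bot.read_contact_force())-F0; print(dz,f.round(2),np.round(bot.read_ee_pos()-p,4))
    if np.linalg.norm(f)>4: break
bot.sleep(.2);print(np.round(bot.read_contact_force()-F0,2),bot.read_time_s())
for n in ("side","scene","wrist"):
    c=bot.capture(n); cv2.imwrite(f"pics/{n}4.png",c["pixels"][:,:,::-1])
s=cv2.imread("pics/side4.png");k=cv2.imread("pics/wrist4.png")
a=cv2.resize(s[90:190,160:260],None,fx=4,fy=4,interpolation=cv2.INTER_CUBIC);b=cv2.resize(k[0:160,200:360],None,fx=2.5,fy=2.5,interpolation=cv2.INTER_CUBIC)
cv2.imwrite("pics/z4.png",np.hstack([a,b]))
E
```

```text
[ 0.61   -0.3848  0.258 ] [ 0.61   -0.3848  0.258 ] [ 0.55158223 -0.38839723  0.23072974]
0.03 [-0.3 -0.4  0.3] [-0.0005  0.0004 -0.0012]
0.02 [0.43 1.06 0.1 ] [-0.0003  0.0003 -0.0008]
0.012 [-0.2   0.35  0.  ] [-0.0003  0.0002 -0.0007]
0.006 [-0.2   0.21  0.32] [-0.0002  0.0002 -0.0005]
0.002 [-0.19  1.31 -0.02] [-0.0001  0.0001 -0.0003]
[ 0.35 -0.02  0.18] 11.9083
```

View pics/z4.png

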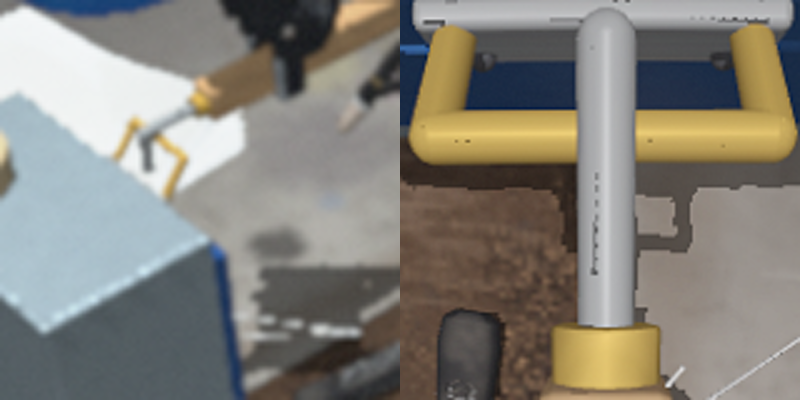

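Run:
```python
from st import *
from bench import bot
import json
F0=np.mean([[-.13,.49,-2.42],[.35-.13,.47,-2.24]],0)
F0=np.array(bot.read_contact_force())*.5+F0*.5
def rd(th,n=3):
    fs=[]
    for _ in range(n): bot.sleep(.03); fs.append(bot.read_contact_force())
    return toolR(yaw,th)[1].T@(np.mean(fs,0)-F0)
for dx in (.001,-.0005,-.002):
    p,o=pose(0,dx,.002); bot.move_l(p,o,rate=.04); print(dx,rd(0).round(2))
th=0;dx=-.002
prev=0
while th<.25:
    th+=.025; p,o=pose(th,dx,.002); bot.move_l(p,o,rate=.03)
    f=rd(th); print(round(th,3),f.round(2),np.round(bot.read_ee_pos()-p,4))
    if abs(f[0])>8 or np.linalg.norm(f)>10: break
json.dump(dict(th=th,dx=dx,F0=F0.tolist()),open("s.json","w"))
print(bot.read_time_s())
for n in ("side","scene","wrist"):
    c=bot.capture(n); cv2.imwrite(f"pics/{n}5.png",c["pixels"][:,:,::-1])
s=cv2.imread("pics/side5.png");k=cv2.imread("pics/scene5.png")
a=cv2.resize(s[110:240,130:260],None,fx=3,fy=3,interpolation=cv2.INTER_CUBIC);b=cv2.resize(k[190:320,320:450],None,fx=3,fy=3,interpolation=cv2.INTER_CUBIC)
cv2.imwrite("pics/z5.png",np.hstack([a,b]))
```

```text
0.001 [-0.3  -0.38 -0.08]
-0.0005 [ 1.37 -0.74 -0.04]
-0.002 [ 3.15 -0.8  -1.78]
0.025 [ 0.52 -0.14 -0.88] [-0.0005  0.      0.    ]
0.05 [ 0.87  0.22 -0.2 ] [-0.0003  0.     -0.    ]
0.075 [ 1.41 -0.07 -0.21] [-0.0002  0.     -0.    ]
0.1 [ 0.19 -0.26 -0.62] [-0.0002 -0.     -0.    ]
0.125 [ 0.15 -0.55 -0.1 ] [-0.0002  0.     -0.    ]
0.15 [ 0.12 -0.25 -0.07] [-0.0002  0.     -0.    ]
0.175 [ 0.18 -0.31 -0.38] [-0.0002 -0.     -0.    ]
0.2 [ 0.05 -0.19  0.03] [-0.0002  0.     -0.    ]
0.225 [-0.17 -0.31 -0.28] [-0.0002 -0.     -0.    ]
0.25 [ 0.19 -0.03 -0.25] [-0.0001 -0.     -0.    ]
0.275 [-0.06 -0.46  0.25] [-0.0001 -0.      0.    ]
17.7833
```

View pics/z5.png

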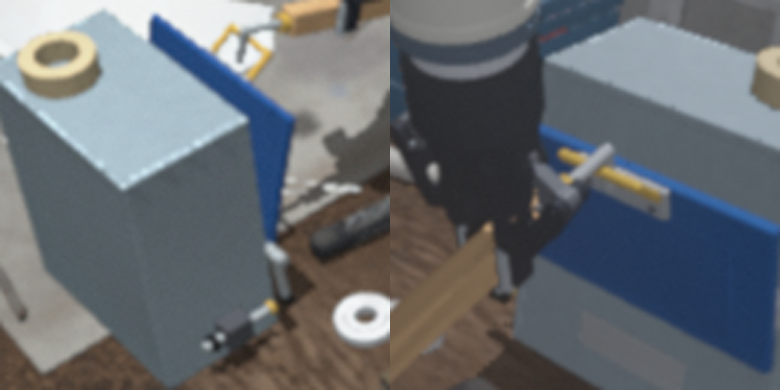

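View pics/wrist5.png

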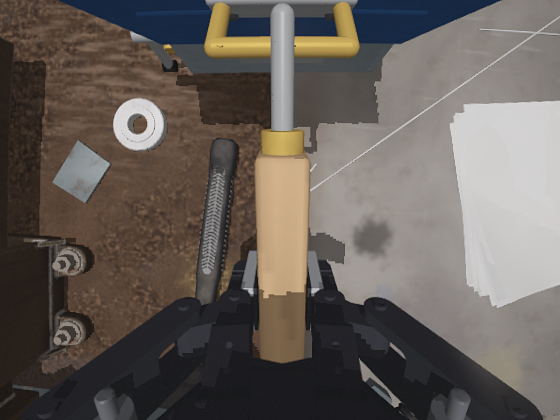

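Run:
```python
from st import *
from bench import bot
import json
s=json.load(open("s.json"));th,dx,F0=s['th'],s['dx'],np.array(s['F0'])
def rd(th,n=2):
    fs=[]
    for _ in range(n): bot.sleep(.03); fs.append(bot.read_contact_force())
    return toolR(yaw,th)[1].T@(np.mean(fs,0)-F0)
log=[]
while th<.56:
    th+=.006; p,o=pose(th,dx,.002); bot.move_l(p,o,rate=.02)
    f=rd(th); log.append((round(th,3),f.round(2).tolist()))
    if f[0]>4 or np.linalg.norm(f)>6: break
for l in log[-12:]: print(l)
json.dump(dict(th=th,dx=dx,F0=F0.tolist()),open("s.json","w"))
print(bot.read_time_s(),len(log))
```

```text
(0.401, [1.75, -0.74, -0.5])
(0.407, [0.78, -0.92, -0.33])
(0.413, [1.67, -0.77, -0.48])
(0.419, [1.01, -0.44, 0.51])
(0.425, [1.47, -0.59, -0.04])
(0.431, [1.14, -0.37, -0.04])
(0.437, [1.3, -0.8, -0.16])
(0.443, [1.47, -0.83, 0.22])
(0.449, [1.4, -0.95, 0.16])
(0.455, [1.52, -0.66, 0.48])
(0.461, [3.99, -0.86, -1.04])
(0.467, [5.51, -0.08, -0.19])
28.0667 32
```

Run:
```python
from st import *
from bench import bot
import json
s=json.load(open("s.json"));th,dx,F0=s['th'],s['dx'],np.array(s['F0'])
def rd(th,n=4):
    fs=[]
    for _ in range(n): bot.sleep(.03); fs.append(bot.read_contact_force())
    return toolR(yaw,th)[1].T@(np.mean(fs,0)-F0)
for i in range(14):
    dx-=.0005; p,o=pose(th,dx,.002); bot.move_l(p,o,rate=.01)
    f=rd(th); print(round(dx,4),f.round(2),np.round(np.array(bot.read_ee_pos())-p,4))
    if f[0]>10.8: break
s['dx']=dx; json.dump(s,open("s.json","w"))
print(bot.read_time_s(),bot.read_finger_gap())
```

```text
-0.0025 [ 6.69 -0.18 -0.67] [ 0.0008 -0.0002  0.0006]
-0.003 [ 8.15 -0.56 -1.67] [ 0.001  -0.0003  0.0007]
-0.0035 [ 9.38  0.01 -1.97] [ 0.0013 -0.0003  0.0009]
-0.004 [11.04  0.24 -2.88] [ 0.0015 -0.0003  0.001 ]
29.6 0.020783656788898684
```

Run:
```python
from st import *
from bench import bot
import json
s=json.load(open("s.json"));th,dx,F0=s['th'],s['dx'],np.array(s['F0'])
def rd(th,n=4):
    fs=[]
    for _ in range(n): bot.sleep(.03); fs.append(toolR(yaw,th)[1].T@(np.array(bot.read_contact_force())-F0))
    return np.array(fs)
for dx2,dz in ((-.004,.001),(-.0044,.0005)):
    p,o=pose(th,dx2,dz); bot.move_l(p,o,rate=.01); print(dx2,dz,rd(th).mean(0).round(2))
s.update(dx=dx2,dz=dz)
f=rd(th,12); print(f.mean(0),np.linalg.norm(f,axis=1).round(1),bot.read_time_s())
json.dump(s,open("s.json","w"))
```

```text
-0.004 0.001 [9.29 0.58 0.71]
-0.0044 0.0005 [10.05  1.52  2.1 ]
[10.38024079  1.00265256  1.8642152 ] [10.3 10.4 10.5 11.3 10.3 10.7  9.9 11.3 11.2 10.9 10.3 10.4] 30.7667
```

Run:
```python
from st import *
from bench import bot
import json
s=json.load(open("s.json"));th,dx,dz,F0=s['th'],s['dx'],s['dz'],np.array(s['F0'])
t=np.array([.972,0,.234])
def rd(th,n=4):
    fs=[]
    for _ in range(n): bot.sleep(.04); fs.append(toolR(yaw,th)[1].T@(np.array(bot.read_contact_force())-F0))
    return np.array(fs)
for i in range(5):
    dx-=.0003; p,o=pose(th,dx,dz); bot.move_l(p,o,rate=.01); f=rd(th,6).mean(0); print(round(dx,4),f.round(2),f@t)
    if f@t>11.7: break
f=rd(th,38); print(f.mean(0),(f@t).mean(),np.linalg.norm(f,axis=1).min(),np.linalg.norm(f,axis=1).max(),bot.read_time_s())
s.update(dx=dx);json.dump(s,open("s.json","w"))
for n in ("side","scene","wrist"):
    c=bot.capture(n); cv2.imwrite(f"pics/{n}6.png",c["pixels"][:,:,::-1])
k=cv2.imread("pics/side6.png")
a=cv2.resize(k[110:240,130:260],None,fx=4,fy=4,interpolation=cv2.INTER_CUBIC)
cv2.imwrite("pics/z6.png",a)
```

```text
-0.0047 [10.97  1.24  1.6 ] 11.032320105235774
-0.005 [12.21  1.14  1.51] 12.217843784153512
[11.95688413  1.59361522  1.31487105] 11.929771200230908 11.27520628915663 13.604402148676845 33.35
```

View pics/z6.png

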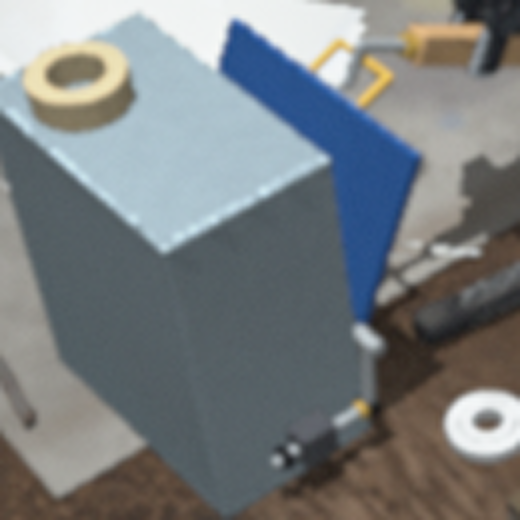

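View pics/wrist6.png

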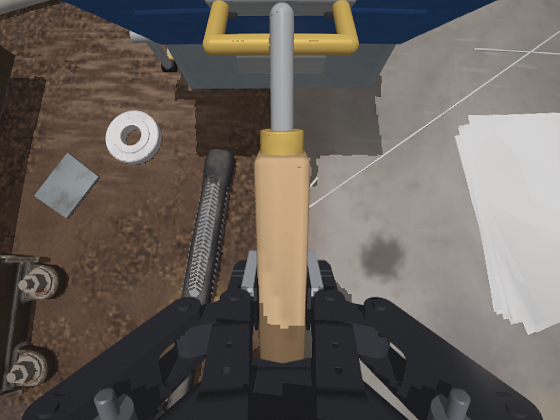

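Run:
```python
from st import *
from bench import bot
import json
s=json.load(open("s.json"));th,dx,dz,F0=s['th'],s['dx'],s['dz'],np.array(s['F0'])
def rd(n=3):
    fs=[]
    for _ in range(n): bot.sleep(.03); fs.append(toolR(yaw,th)[1].T@(np.array(bot.read_contact_force())-F0))
    return np.mean(fs,0)
for dx,dz in ((-.003,.001),(-.001,.002),(.001,.002),(.0025,.002),(.004,.003),(.0045,.006),(.0045,.012),(.0045,.02),(.0045,.03),(.0045,.045)):
    p,o=pose(th,dx,dz); bot.move_l(p,o,rate=.02 if dz<.005 else .06); f=rd(); print(dx,dz,f.round(2))
    if dz>.002 and np.linalg.norm(f)>4: print("STOP");break
print(bot.read_time_s())
for n in ("side","scene","wrist"):
    c=bot.capture(n); cv2.imwrite(f"pics/{n}7.png",c["pixels"][:,:,::-1])
k=cv2.imread("pics/side7.png");b=cv2.imread("pics/wrist7.png")
a=cv2.resize(k[110:240,130:260],None,fx=4,fy=4,interpolation=cv2.INTER_CUBIC)
cv2.imwrite("pics/z7.png",np.hstack([a[:420],b[:,140:420]]))
```

```text
-0.003 0.001 [ 8.16 -0.15 -1.13]
-0.001 0.002 [3.25 0.26 0.33]
0.001 0.002 [-0.14 -0.2  -0.36]
0.0025 0.002 [-0.39 -0.07 -0.12]
0.004 0.003 [-0.49 -0.43  0.22]
0.0045 0.006 [ 0.   -0.82 -0.25]
0.0045 0.012 [-0.46 -0.34 -0.17]
0.0045 0.02 [-0.13 -0.75  0.42]
0.0045 0.03 [-0.03 -0.75 -0.16]
0.0045 0.045 [-0.25 -0.95  0.  ]
37.2583
```

View pics/z7.png

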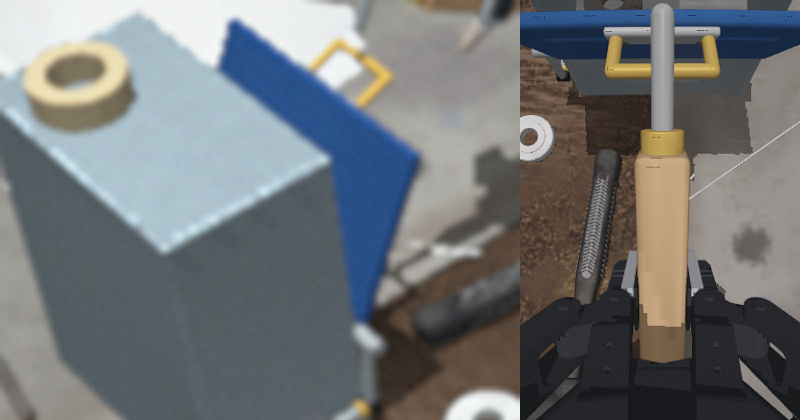

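Run:
```python
from st import *
from bench import bot
g=np.load("grip.npz");p0,o0=g['p'],g['o']
bot.move_l(np.array(bot.read_ee_pos())+[-.02,0,.14],rate=.2)
bot.move_l(np.array(bot.read_ee_pos())+[.0,0.02,.02],tcp_from_grip([0,0,0],yaw)[1],rate=.1)
bot.move_to(p0+[0,0,.2],o0)
bot.move_l(p0+[0,0,.10],rate=.2); bot.sleep(.3)
F=np.array(bot.read_contact_force());print(bot.read_time_s(),F,bot.read_ee_pos()-p0)
c=bot.capture("wrist"); cv2.imwrite("pics/w8.png",c["pixels"][:,:,::-1])
```

```text
42.0667 [ 0.56916753 -0.55627487 -2.29813763] [0.00059487 0.00023211 0.1011238 ]
```

View pics/w8.png

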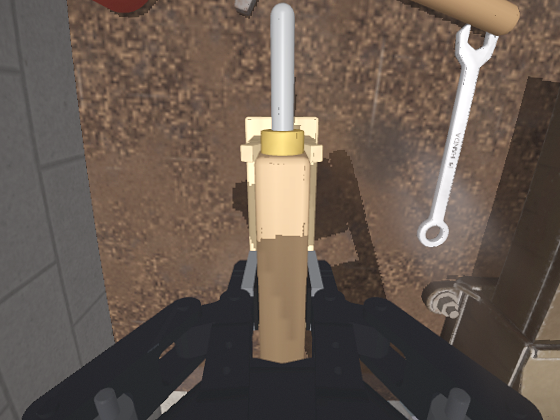

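Run:
```python
from st import *
from bench import bot
g=np.load("grip.npz");p0,o0=g['p'],g['o']
F0=np.array(bot.read_contact_force())
for dz in (.05,.03,.02,.01,.005,.002,0.0,-.001):
    bot.move_l(p0+[0,0,dz],o0,rate=.1 if dz>.01 else .03); f=np.array(bot.read_contact_force())-F0; print(dz,f.round(2),np.round(bot.read_ee_pos()-p0,4))
    if np.linalg.norm(f)>6: break
bot.open(); bot.sleep(.1)
bot.move_l(p0+[0,0,.12],rate=.15); bot.sleep(.2)
print(bot.read_time_s())
for n in ("side","scene","wrist"):
    c=bot.capture(n); cv2.imwrite(f"pics/{n}9.png",c["pixels"][:,:,::-1])
```

```text
0.05 [-0.05 -0.66  1.51] [0.0002 0.0001 0.0501]
0.03 [0.09 0.67 1.23] [-0.0002 -0.0001  0.03  ]
0.02 [-0.11 -0.72  0.27] [-0.0002 -0.0001  0.02  ]
0.01 [-0.15 -0.    1.19] [-0.0001 -0.      0.0098]
0.005 [ 0.07 -0.17  0.93] [-0.0002 -0.0001  0.0048]
0.002 [-0.3  -0.53  1.27] [-0.0001 -0.0001  0.0018]
0.0 [-1.32 -0.86  6.26] [0.0003 0.0001 0.0005]
46.5583
```

View pics/wrist9.png

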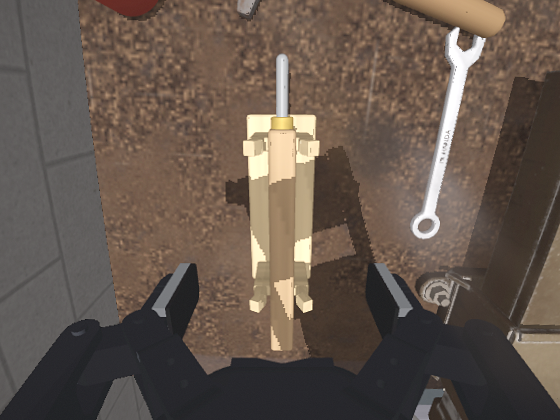

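View pics/side9.png

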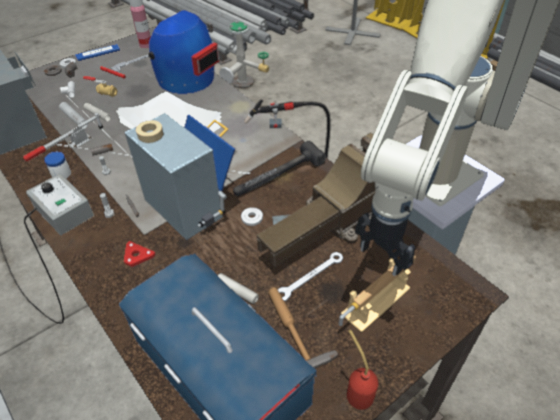

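Wrist picture: the pole lies in both notches, with its rod tip at (282,55) and rear end at (282,349), the same as before the grasp. Side picture: the hatch is down, the oil can and flange have not moved, and the gripper is clear. I'm handing the job in.

Run:
```python
from bench import bot
bot.close_job(); print(bot.read_time_s())
```

```text
the job is handed in; nothing more can be done
the job is handed in; nothing more can be done
```

The job is done and handed in at about 46.6 s, inside the 72 s limit. I took the pole from its rest, hooked the ring and pulled the hatch down. It met the stop at about 0.46 rad.

- **Pull:** I held it for about 1.5 s at a mean of 11.9 N at the ring. Readings during the hold ran from 11.3 to 13.6 N, and no force I read went above that. Forces were read between the small moves, not during them, and the zero is only good to about 0.5–1 N.
- **Unhooking:** I eased off and lifted the hook out with forces of about 1 N or less. The picture taken just after showed the heel still on the pad.
- **Pole:** it had not slipped in the grip, and the final wrist picture shows it in both notches within about 2 pixels of where it lay at first.
- **Last checks:** the final side picture shows the hatch still down, and the oil can and flange where they were. I did not zoom in on the heel again in that last picture. No check failed.

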